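Wedge the spice cupboard's drifting door shut

TASK

The door of the little spice cupboard on the worktop keeps drifting ajar, so jam it shut with the wooden wedge. Take the wedge, slide its thin end straight in under the door's lower edge, in the half away from the hinges, press the door home with it, and go on tapping it in with short pushes until it jams tight, firmly but without forcing it; then let go, leaving the door shut and the wedge tight in place. Do not disturb the other things on the worktop.

Things in the scene. Friction and masses are not known exactly. Their poses are not given: they have to be found in the camera images.
- cupboard: Small light-wood cupboard, 280 wide, 160 deep, 231 mm tall, sage-green door facing -x, fixed on the worktop on feet; floor 18 mm up. Origin: centre of its footprint, at worktop height; x points into the cupboard, y to the left as seen from the front. Shut, the door's front face is at x = -98, from y = +139 (hinges, axis at x -89, y +144) to y = -137 (free edge).
- door_corner (a point): Fixed point on the worktop straight below the free lower front corner of the shut door; axes as the cupboard's. The door is 18 thick, 199 tall, with a flat pull 11 mm proud at the top. Hinges are worn: its lower edge hangs 7 to 16 mm above the worktop, differently each time, steady while you work. No foot within 115 mm behind this front.
- cupboard_door (a joint): Angle of the cupboard's door about its upright hinge: 0 is shut (a firm stop), positive is open towards the robot. It rests ajar at 0.1 to 0.2 rad and springs back there when pushed shut and let go; less than 1 N at the free edge shuts it.
- wedge: Dark wooden wedge lying flat on its base: 170 long, 36 wide, 4 high at the thin end, rising evenly to 31 at the butt, about 110 g; a black ribbed rubber sleeve, 37 wide, covers the last 40 mm. Origin: centre of its base; x points along it to the thin end (+85; butt at -85). Grip it across the sleeve's middle, 65 mm behind the origin, so that the gripper stays clear of the door.
- wedge_butt (a point): Middle of the wedge's butt face, 16 mm above its base. The jam is springy: with the door shut, the push needed rises by a few newtons per millimetre. A push of 9 to 14 N leaves it properly jammed, and friction keeps it there (under 6 N is too loose); over 20 N between wedge and door would spring the hinges. Bearing down on it only makes it rub on the worktop.
- wedge_tip (a point): Middle of the wedge's thin end, at the base.
- pantry_post (a point): Near edge of the pantry door's white frame, right of the worktop: a post from floor to ceiling, at worktop height here. Draw the arm in before swinging past it. Wall cabinets hang from 470 mm above the back of the worktop, over the cupboard: leave by drawing back, not by rising high.
- pepper_mill: Dark wooden pepper mill, 55 mm across, 168 mm tall; bystander, origin at the centre of its underside.
- honey_jar: Small glass jar with a red lid, 56 mm across, 75 mm tall; bystander, origin at the centre of its underside.
- coaster_1: Round wooden coaster, 86 mm across, 8 mm thick, left of the wedge; bystander, origin at the centre of its underside.
- pinch_bowl: Small black bowl with sugar cubes, 68 mm across, 31 mm tall, standing on the coaster; bystander, origin at the centre of its underside.

How it is judged (in metres and radians):
On the way, in this order (a step that is already met when the one before it is completed fails the run):
1. the wedge's thin end is under the free half of the door's lower edge (x of wedge_tip in the frame of cupboard above -0.098 m and height (world z) of wedge_tip below 0.01 m and y of wedge_tip in the frame of cupboard between -0.137 and 0 m).
2. the wedge is driven tight under the shut door (value of joint cupboard_door below 0.02 rad and contact force between wedge and cupboard above 4 N), for 0.2 s.
At the end, for the whole second after the job is handed in: The door is shut (under 0.02 rad); the wedge lies still and flat, its thin end at least 10 mm behind the front face of the door's free half and within 0.3 rad of square to the door, and is jammed: it presses on the door with more than 4 N after it has been let go (all of step 2 and y of wedge_tip in the frame of cupboard between -0.137 and 0 m and x of wedge_tip in the frame of cupboard above -0.088 m and angle between the x axis of wedge and the x axis of cupboard, either way round below 0.3 rad and angle between wedge's own z axis and vertical below 0.1 rad and linear speed of wedge below 0.01 m/s); the robot touches nothing.
It fails at once if the wedge is forced: more than 20 N between wedge and cupboard (contact force between wedge and cupboard above 20 N).
It fails at once if the robot itself presses on the cupboard or its door with more than 15 N (contact force between any of the fingers, the arm and cupboard above 15 N).
It fails at once if a bystander is moved by more than 20 mm (distance of any of pepper_mill, honey_jar, coaster_1, pinch_bowl from where it was at the start of the episode above 0.02 m).
It also fails if it takes over 53 s, if anything falls off the work surface, if the arm or the gripper's body presses on something with over 40 N, if the wrist force passes 120 N, or if a joint passes its speed limit or range.

ROBOT

A 6-joint arm with a two-finger parallel gripper is mounted at the origin on a cart in front of the work surface, level with it; the furniture and walls round the work are solid. World frame = base frame: x ahead of the robot, y to its left, z up, the work surface at z = 0. Lengths are in m, angles in degrees, forces in N, time in s.
With the tool pointing down it reaches from about 0.325 to 0.9 m from the base axis. Payload 6.1 kg.
Tool frame: the origin (TCP) lies where the fingers leave the gripper's body, on its centre line; the fingertips stand 70 mm ahead of it and the grasp point (between the pads) lies 51 mm ahead of it (bot.grip_point_offset is the distance from the TCP to the grasp point, in m); z points along the fingers, y is the line along which they close (so a half turn about z gives the same grasp; the last joint's range is limited). The gripper opens to 87 mm and grips with 3 to 60 N. Pads are 19 mm wide; open, the fingers measure 117 mm over their backs; the gripper's body (75 mm by 190 mm) begins 51 mm behind the grasp point.
Start: joints at [-83.314, 12.628, 87.462, -0, 79.91, -7.225], TCP at [0.15, -0.607, 0.292] pointing down, gripper open.
Joint ranges: [-170.65, 170.65], [-52.31, 119.04], [5.05, 147.46], [-71.25, 251.25], [11.57, 151.72], [-153.62, 153.62]. Speed limits (degrees/s): [147.25, 147.25, 172.46, 180, 180, 180].

INTERFACE

Orientations are given as [roll, pitch, yaw] about the fixed x, y, z axes, in that order (R = Rz(yaw) Ry(pitch) Rx(roll)).
In Python, from cell import bot, hand, monitor, optics gives the robot as it stands. Calls block until the motion is done:
- bot.movep(position, orientation): joint-space move of the TCP to a pose.
- bot.line_to(position, attitude=None, v=0.15): straight line of the TCP; attitude=None keeps the orientation; v is the mean speed in m/s.
- bot.move_joints(angles): joint-space move.
- hand.gripper_to(opening, force=None): opening from 0.0 (shut) to 1.0 (fully open); force is the grip in N (None keeps the last); returns when the fingers have stopped.
- bot.dwell(seconds).
- bot.ik(position, orientation): joint angles nearest the present ones, or None.
- monitor.observe(): the state.
- optics.read_camera(name): name is "side" or "top"; returns a dict with "frame" (420x560x3 uint8, red, green, blue), "vertical_fov" (degrees; the focal length in pixels is half the picture's height over the tangent of half this angle, whatever the lens; pixels are square), "cx", "cy" (the principal point, pixels), "rvec" (rotation vector, rad) and "tvec" (3), from world to camera coordinates, as OpenCV has them. Camera axes: x right, y down, z forward; pixel columns grow to the right and rows downward; lengths in m; the calibration is good to about 2 mm. A picture is of the moment at which its call begins. There is no depth.
A pose or a line that the arm cannot do raises bot.IKError and nothing moves.
- bot.finish_job(): hands the job in; it is judged then, once.
The state is a dict: "time": time; "qpos": joint angles; "dq": joint speeds; "joint_torque": joint torques, N m; "tcp_pos": TCP position; "orientation": TCP orientation; "ft_force": force on the tool from outside, world axes, zero at the start; "wrist_torque": the same for the moment, N m; "width": opening from 0.0 (shut) to 1.0 (fully open); "grip_force": force on a finger pad.
Only numpy, scipy, OpenCV 4.12 (cv2) and the standard library are available. Lean on these libraries where they do the work, as an engineer would, in place of code of your own. Each camera call takes 0.05 s, during which the arm holds its last target. There are 200 camera calls.

## Working session

There is one attempt and no reset: what is moved stays moved. The work goes in short steps, each a Python script; the robot and the scene stay as the last script left them, time stands still between calls to the robot, and variables do not carry over. Pictures are saved under pics/ and viewed, at most 10 in all, crops included, and the job is handed in when it is done.

```bash
mkdir -p pics
python3 - <<'E'
from cell import bot, hand, monitor, optics
import cv2
for n in("side","top"):
    d=optics.read_camera(n); cv2.imwrite(f"pics/{n}0.png",d["frame"][:,:,::-1])
    print(n,d["vertical_fov"],d["cx"],d["cy"],d["rvec"],d["tvec"])
s=monitor.observe(); print(s)
E
```

```text
side 50.11830164249066 283.42502478244444 207.24725065313672 [ 0.99367213 -2.34917088  1.14731833] [0.4479705  0.19537312 1.24767703]
top 55.674426247131755 283.0670171944242 203.3650573511175 [ 1.70077034 -2.46003605  0.30637048] [0.30260387 0.4283513  0.91365812]
{'time': 0.1, 'qpos': array([-8.33146183e+01,  1.26717695e+01,  8.75191512e+01, -6.00415228e-04,
        7.99097144e+01, -7.22433594e+00]), 'dq': array([-0.06293556, -0.02733491, -0.06609703,  0.0870146 , -0.04903617,
       -0.00113373]), 'joint_torque': array([ 9.85339211e-04, -4.95943201e+01, -3.88519049e+01,  7.01633608e-02,
        5.14985493e-02, -5.25285918e-05]), 'tcp_pos': array([ 0.15019489, -0.60623653,  0.29123576]), 'orientation': array([-1.79900089e+02, -1.20690757e-02,  1.39098129e+01]), 'ft_force': array([ 0.03861267,  0.25190152, -1.10619319]), 'wrist_torque': array([ 0.03858971, -0.00764479,  0.00836383]), 'grip_force': 0.0, 'width': 0.9999028310725516}
```

View pics/top0.png

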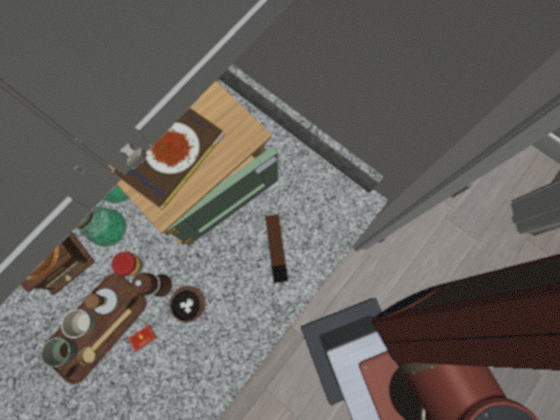

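View pics/side0.png

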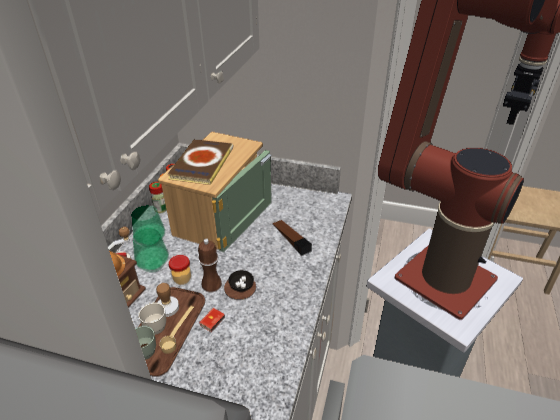

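The top view shows the wedge with its thin end at about (273,216) and its butt at (280,281). The door runs from its hinges near (175,240) to its free edge near (278,180). In the side view the wedge runs from (275,225) to (305,248). I'll enlarge both views.

```bash
cat > h.py <<'E'
import numpy as np, cv2
def cam(d):
    f=210/np.tan(np.radians(d["vertical_fov"])/2)
    K=np.array([[f,0,d["cx"]],[0,f,d["cy"]],[0,0,1.]])
    R=cv2.Rodrigues(np.array(d["rvec"]))[0]; return K,R,np.array(d["tvec"],float)
def ray(c,p):
    K,R,t=c; return -R.T@t, R.T@np.linalg.solve(K,[p[0],p[1],1.])
def onz(c,p,z):
    o,v=ray(c,p); return o+v*(z-o[2])/v[2]
def tri(c1,p1,c2,p2):
    P=[c[0]@np.c_[c[1],c[2]] for c in(c1,c2)]
    X=cv2.triangulatePoints(P[0],P[1],np.float64(p1),np.float64(p2))[:,0]; return X[:3]/X[3]
def proj(c,X):
    return cv2.projectPoints(np.float64(X).reshape(-1,1,3),cv2.Rodrigues(c[1])[0],c[2],c[0],None)[0][:,0]
E
python3 - <<'E'
import cv2
a=cv2.imread("pics/top0.png")[70:300,110:390]; cv2.imwrite("pics/topc.png",cv2.resize(a,None,fx=2.6,fy=2.6,interpolation=cv2.INTER_CUBIC))
a=cv2.imread("pics/side0.png")[125:275,150:350]; cv2.imwrite("pics/sidec.png",cv2.resize(a,None,fx=4,fy=4,interpolation=cv2.INTER_CUBIC))
E
```

```text
(no output)
```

View pics/topc.png

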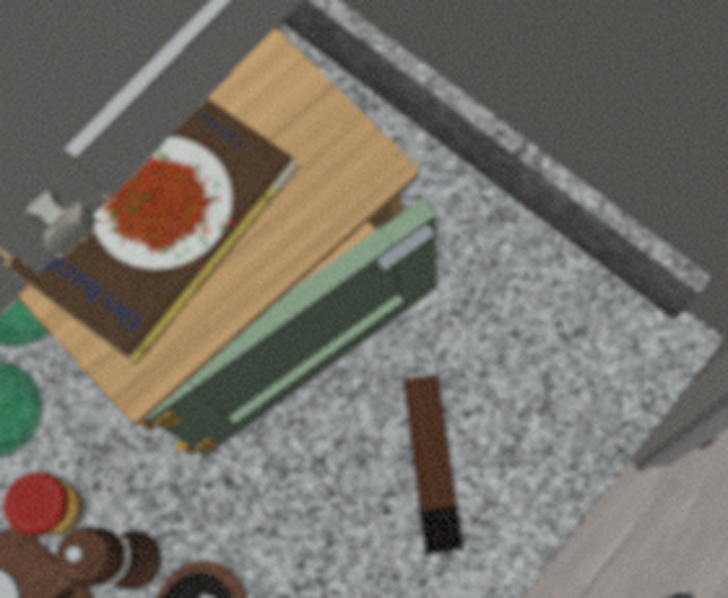

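View pics/sidec.png

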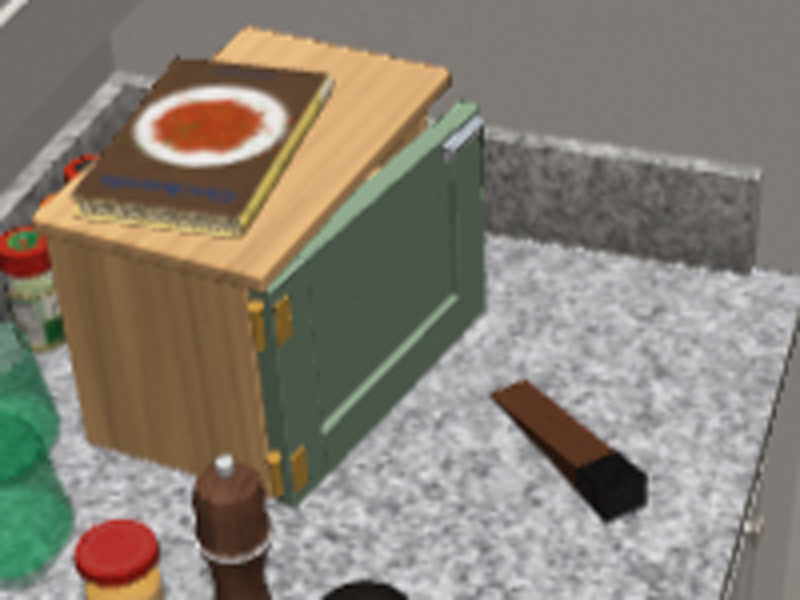

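Both crops are clear. Reading corners in crop pixels:

| Feature | Top crop | Side crop |
|---|---|---|
| Cupboard top corners | (278,28), (418,170), (137,422), (20,293) | (248,28), (450,72), (265,285), (38,222) |
| Wedge thin end | (405,380), (438,376) | – |
| Wedge butt | (427,551), (462,546) | – |
| Free lower door corner | (436,290) | (485,312) |

```bash
cat > m.py <<'E'
from cell import bot, hand, monitor, optics
from h import *
import cv2
ct=cam(optics.read_camera("top")); cs=cam(optics.read_camera("side"))
T=lambda x,y:((x+.5)/2.6+110-.5,(y+.5)/2.6+70-.5)
S=lambda x,y:((x+.5)/4+150-.5,(y+.5)/4+125-.5)
np.set_printoptions(precision=4,suppress=True)
A=[(278,28),(418,170),(137,422),(20,293)];B=[(248,28),(450,72),(265,285),(38,222)]
P=np.array([onz(ct,T(*a),.231) for a in A]);Q=np.array([onz(cs,S(*b),.231) for b in B])
X=np.array([tri(ct,T(*a),cs,S(*b)) for a,b in zip(A,B)])
print("top",P,"\nside",Q,"\ntri",X)
for M in(P,Q,X): print([round(np.linalg.norm(M[i]-M[(i+1)%4]),4) for i in range(4)])
print("door low corner",tri(ct,T(436,290),cs,S(485,312)),"top corner",tri(ct,T(432,203),cs,S(478,104)))
print("hinge low",tri(ct,T(205,452),cs,S(295,503)))
for n,z,ps in(("tip",.004,[(405,380),(438,376)]),("butt",.031,[(427,551),(462,546)]),("slv",.0247,[(420,513),(456,507)])):
    q=[onz(ct,T(*p),z) for p in ps]; print(n,q,np.mean(q,0),np.linalg.norm(q[0]-q[1]))
for n,z,ps in(("tipS",.004,[(491,394),(525,380)]),("buttS",.031,[(602,490),(645,473)])):
    q=[onz(cs,S(*p),z) for p in ps]; print(n,q,np.mean(q,0))
print("post?",onz(ct,T(640,468),0), "edge",onz(ct,T(720,340),0))
E
python3 m.py
```

```text
top [[0.7679 0.1853 0.231 ]
 [0.6103 0.1215 0.231 ]
 [0.4949 0.3861 0.231 ]
 [0.6224 0.4412 0.231 ]] 
side [[0.7691 0.1971 0.231 ]
 [0.6046 0.1284 0.231 ]
 [0.4835 0.3981 0.231 ]
 [0.6484 0.4646 0.231 ]] 
tri [[0.7769 0.1879 0.223 ]
 [0.6133 0.1207 0.2244]
 [0.4981 0.3887 0.2185]
 [0.6405 0.4555 0.2236]]
[np.float64(0.1701), np.float64(0.2887), np.float64(0.1388), np.float64(0.2944)]
[np.float64(0.1783), np.float64(0.2956), np.float64(0.1778), np.float64(0.2935)]
[np.float64(0.1769), np.float64(0.2917), np.float64(0.1574), np.float64(0.3004)]
door low corner [0.5779 0.1213 0.0102] top corner [0.589  0.1163 0.2047]
hinge low [0.5027 0.3818 0.0143]
tip [array([0.504 , 0.1806, 0.004 ]), array([0.4964, 0.1491, 0.004 ])] [0.5002 0.1649 0.004 ] 0.03237729000466797
butt [array([0.3416, 0.2176, 0.031 ]), array([0.3345, 0.1862, 0.031 ])] [0.3381 0.2019 0.031 ] 0.03217914664484818
slv [array([0.3766, 0.2116, 0.0247]), array([0.37  , 0.1786, 0.0247])] [0.3733 0.1951 0.0247] 0.03372922409642791
tipS [array([0.5023, 0.1858, 0.004 ]), array([0.4961, 0.1543, 0.004 ])] [0.4992 0.1701 0.004 ]
buttS [array([0.3433, 0.2237, 0.031 ]), array([0.3341, 0.1881, 0.031 ])] [0.3387 0.2059 0.031 ]
post? [ 0.3444 -0.0007  0.    ] edge [ 0.433  -0.1248  0.    ]
```

Yaw comes out at about 24° for the cupboard and the door is about 0.14 rad open, which is plausible. The wedge is also consistent between the two views. Before swinging I need to locate the post.

Run:
```python
import cv2,numpy as np
a=cv2.resize(cv2.imread("pics/top0.png")[60:300,330:530],None,fx=2,fy=2.5)[:600]
b=cv2.resize(cv2.imread("pics/side0.png")[0:400,260:440],None,fx=2.2,fy=1.5)
a=np.clip(a*1.5,0,255).astype('uint8')
cv2.imwrite("pics/post.png",np.hstack([a,b])[:, :800])
```

```text
(no output)
```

View pics/post.png

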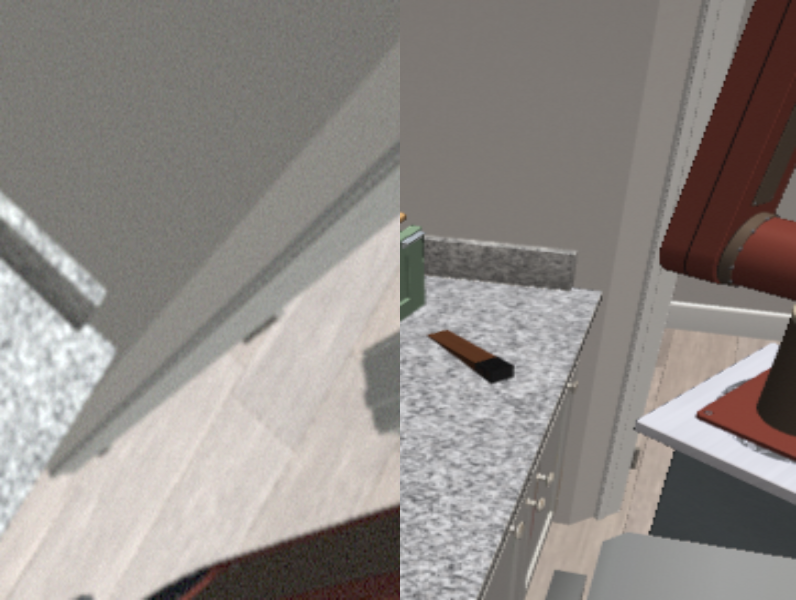

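```bash
cat >> m.py <<'E'
print("----")
for a,b in(((355,250),(350.9,346.7)),((355,250),(335,347)),((380,241),(365,340)),((355,250),(360,345))): print(tri(ct,a,cs,b))
c=lambda k:-k[1].T@k[2]
print(c(ct),c(cs))
# side-view vertical lines -> azimuth plane; vertical line position along plane normal
for l in(((350.9,346.7),(398.6,0)),((365,340),(418,0))):
    n=np.cross(ray(cs,l[0])[1],ray(cs,l[1])[1]); n/=np.linalg.norm(n); print("side plane n",n,n@c(cs))
for l in(((355,250),(530,122)),((355,250),(530,77)),((380,241),(530,135))):
    n=np.cross(ray(ct,l[0])[1],ray(ct,l[1])[1]); n/=np.linalg.norm(n); print("top plane n",n,n@c(ct))
E
python3 m.py | sed -n '/----/,$p'
python3 - <<'E'
from cell import bot
import numpy as np
for r in(.33,.36,.41):
    for a in(-30,0,20): print(r,a,bot.ik([r*np.cos(np.radians(a)),r*np.sin(np.radians(a)),.3],[180,0,a]))
E
```

```text
----
[ 0.3935 -0.2043 -0.9313]
[ 0.426  -0.1788 -0.9419]
[ 0.4041 -0.3603 -1.0402]
[ 0.3745 -0.2157 -0.9105]
[0.2903 0.2185 0.9889] [-0.3092  0.9226  0.9213]
side plane n [-0.8428 -0.5382  0.0088] -0.22780026725252273
side plane n [-0.8617 -0.5072  0.0154] -0.1873264121729926
top plane n [-0.9675 -0.2529  0.0025] -0.3336357176918353
top plane n [-0.9215 -0.3869  0.0344] -0.31800865243730064
top plane n [-0.9718 -0.2353  0.0158] -0.3178544841623719
0.33 -30 [-4.37792546e+01 -3.28484271e+01  1.26157458e+02 -2.54444375e-14
  8.66909692e+01  7.62207454e+01]
0.33 0 [-1.37792546e+01 -3.28484271e+01  1.26157458e+02 -2.54444375e-14
  8.66909692e+01  7.62207454e+01]
0.33 20 [ 6.22074539e+00 -3.28484271e+01  1.26157458e+02 -2.54444375e-14
  8.66909692e+01  7.62207454e+01]
0.36 -30 [-4.26111605e+01 -2.73361986e+01  1.22742873e+02 -2.54444375e-14
  8.45933258e+01  7.73888395e+01]
0.36 0 [-1.26111605e+01 -2.73361986e+01  1.22742873e+02 -2.54444375e-14
  8.45933258e+01  7.73888395e+01]
0.36 20 [ 7.38883952e+00 -2.73361986e+01  1.22742873e+02 -2.54444375e-14
  8.45933258e+01  7.73888395e+01]
0.41 -30 [-4.10524381e+01 -1.88188288e+01  1.16778150e+02 -2.54444375e-14
  8.20406792e+01  7.89475619e+01]
0.41 0 [-1.10524381e+01 -1.88188288e+01  1.16778150e+02 -2.54444375e-14
  8.20406792e+01  7.89475619e+01]
0.41 20 [ 8.94756194e+00 -1.88188288e+01  1.16778150e+02 -2.54444375e-14
  8.20406792e+01  7.89475619e+01]
```

The post stands near (0.39, -0.20), at a radius of about 0.44 m. I'll retract to 0.33 m with the gripper's wide side tangential, swing with joint 1 only, then hover over the wedge.

Run:
```python
from cell import bot, hand, monitor, optics
import numpy as np,cv2
np.set_printoptions(precision=4,suppress=True)
a=np.radians(-76.1)
q=np.array(bot.ik([.335*np.cos(a),.335*np.sin(a),.3],[180,0,-76.1])); print(q)
bot.move_joints(q); q[0]+=76+29; bot.move_joints(q)
u=np.array([.9753,-.22]); g=np.array([.419,.1857])-.065*u
bot.movep([*g,.17],[180,0,-12.7])
s=monitor.observe(); print(s["time"],s["qpos"],s["tcp_pos"],s["orientation"],s["ft_force"])
d=optics.read_camera("side"); cv2.imwrite("pics/s1.png",d["frame"][:,:,::-1])
d=optics.read_camera("top"); cv2.imwrite("pics/t1.png",d["frame"][:,:,::-1])
a=cv2.imread("pics/s1.png")[120:320,200:420]; b=cv2.imread("pics/t1.png")[120:320,200:420]
cv2.imwrite("pics/c1.png",cv2.resize(np.hstack([a,b]),None,fx=1.8,fy=1.8,interpolation=cv2.INTER_CUBIC))
```

```text
[-89.6696 -31.906  125.5972  -0.      86.3088  76.4304]
4.3083 [ 18.1628 -10.8895 125.0502  -0.006   65.8542 120.8309] [0.356  0.1995 0.1703] [179.9877   0.01   -12.6656] [-0.1434 -0.0607  0.1084]
```

View pics/c1.png

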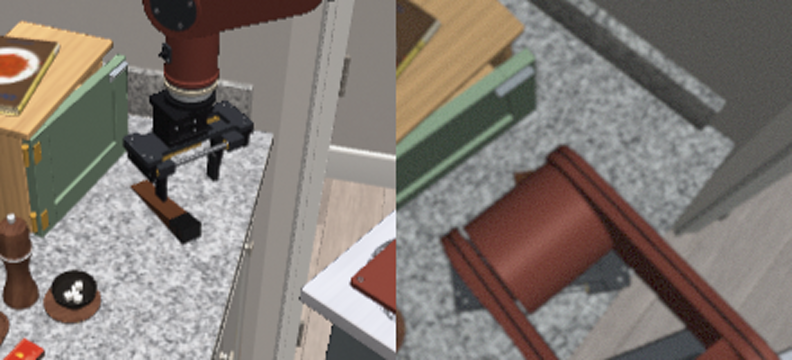

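The hand hovers centred over the sleeve, with the fingers astride the wedge, and the post is clear. I'll grasp, carry the wedge low to the pre-insertion pose, let it settle and regrip.

Run:
```python
from cell import bot, hand, monitor, optics
import numpy as np,cv2
np.set_printoptions(precision=4,suppress=True)
def st(m):
    s=monitor.observe(); print(m,round(s["time"],2),s["tcp_pos"],s["orientation"],s["ft_force"],"w",round(s["width"],3),"g",round(s["grip_force"],1))
u=np.array([.9753,-.22]); g=np.array([.419,.1857])-.065*u
bot.line_to([*g,.075]); st("down")
hand.gripper_to(0.0,25); st("grip")
if .38<monitor.observe()["width"]<.47:
    bot.line_to([*g,.083])
    p=[.401,.112]
    bot.line_to([*p,.083],[180,0,24]); st("there")
    bot.line_to([*p,.0752],v=.05); st("low")
    hand.gripper_to(.5); hand.gripper_to(0,25); st("regrip")
d=optics.read_camera("side"); cv2.imwrite("pics/s2.png",d["frame"][:,:,::-1])
a=cv2.imread("pics/s2.png")[130:290,190:380]
cv2.imwrite("pics/c2.png",cv2.resize(a,None,fx=3.5,fy=3.5,interpolation=cv2.INTER_CUBIC))
```

```text
down 5.19 [0.3563 0.2002 0.0759] [-179.9529   -0.0776  -12.6922] [0.9053 0.3412 0.2525] w 0.999 g 0.0
grip 6.08 [0.3556 0.2    0.075 ] [179.9961   0.0081 -12.7007] [-0.2389 -0.2987 -0.8239] w 0.428 g 25.0
there 7.17 [0.4006 0.1121 0.0827] [-179.9782    0.0367   23.9053] [-0.4643 -0.0361 -0.1702] w 0.421 g 25.0
low 7.48 [0.4009 0.1124 0.0749] [-179.9972   -0.0038   24.0272] [ 0.5228 -0.4352 -0.3167] w 0.427 g 25.0
regrip 8.26 [0.401  0.112  0.0752] [179.9991  -0.0006  23.995 ] [-0.2309 -0.4953  0.1363] w 0.417 g 25.0
```

View pics/c2.png

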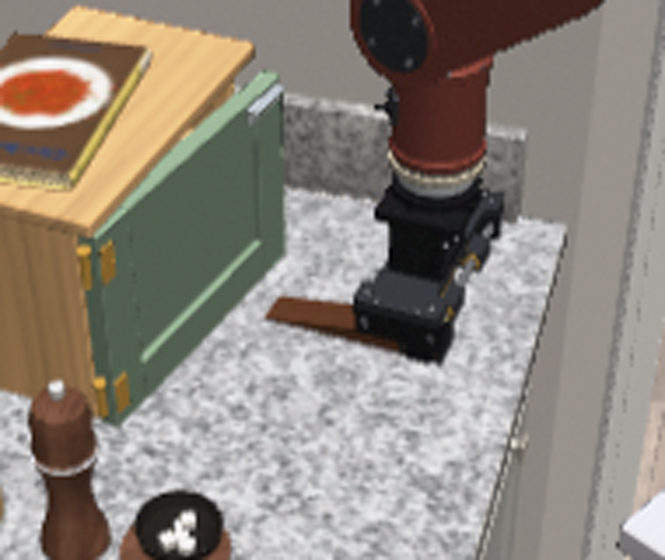

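The wedge sits square in front of the door's free half, with its tip at crop (268,310) just short of the door. Next I'll slide it in, then tap it home with small force-checked steps.

```bash
cat > push.py <<'E'
from cell import bot, hand, monitor, optics
import numpy as np
np.set_printoptions(precision=4,suppress=True)
d=np.array([np.cos(np.radians(24)),np.sin(np.radians(24)),0])
def force():
    v=[]
    for _ in range(4): bot.dwell(.04); v.append(monitor.observe()["ft_force"])
    return np.mean(v,0)
def run(p0,s,smax,goal,f0):
    while s<smax:
        s+=.006 if s<.085 and (force_last:=0)==0 and s<.06 else .002 if run.f<2 else .0005
        bot.line_to(list(p0+d*s),v=.04)
        f=force()-f0; run.f=-f@d
        print(round(monitor.observe()["time"],2),round(s*1e3,1),round(run.f,2),"z",round(f[2],2),"lat",round(f@[-d[1],d[0],0],2))
        if run.f>goal: break
    return s
run.f=0
E
sed -i 's/s+=.*/s+=.006 if s<.04 else .002 if run.f<2 else .0005/' push.py
python3 - <<'E'
from push import *
p0=np.array([.401,.112,.0752]); f0=force(); print(f0)
run(p0,0,.14,10.5,f0)
E
```

```text
[-0.8308 -0.1686 -0.101 ]
8.94 6.0 -1.18 z 0.72 lat -0.45
9.41 12.0 -1.76 z 0.9 lat -0.23
9.88 18.0 -1.3 z 1.52 lat -0.56
10.34 24.0 -1.56 z 1.51 lat -0.68
10.81 30.0 -2.04 z 1.95 lat -0.26
11.28 36.0 -1.45 z 2.34 lat -0.25
11.74 42.0 -2.34 z 1.82 lat -0.05
12.16 44.0 0.83 z 5.78 lat -0.39
12.57 46.0 0.33 z 5.02 lat -0.04
12.99 48.0 0.36 z 5.36 lat -0.07
13.41 50.0 0.0 z 4.67 lat -0.21
13.82 52.0 0.22 z 4.81 lat -0.25
14.24 54.0 0.39 z 4.89 lat -0.43
14.66 56.0 0.07 z 5.29 lat -0.14
15.07 58.0 -0.33 z 5.46 lat -0.1
15.49 60.0 0.2 z 5.38 lat 0.03
15.91 62.0 -0.06 z 5.57 lat 0.0
16.32 64.0 0.23 z 5.39 lat -0.2
16.74 66.0 0.37 z 5.41 lat 0.18
17.16 68.0 0.27 z 5.38 lat -0.34
17.57 70.0 0.2 z 5.24 lat -0.53
17.99 72.0 0.12 z 5.21 lat -0.12
18.41 74.0 0.2 z 5.3 lat 0.0
18.82 76.0 0.91 z 5.16 lat -0.46
19.24 78.0 0.1 z 5.37 lat -0.01
19.66 80.0 0.72 z 5.76 lat -0.12
20.07 82.0 0.83 z 5.55 lat -0.38
20.49 84.0 1.08 z 5.95 lat -0.65
20.91 86.0 1.46 z 6.39 lat -0.66
21.32 88.0 1.04 z 6.14 lat -0.72
21.74 90.0 1.24 z 6.42 lat -1.02
22.16 92.0 1.58 z 5.82 lat -0.56
22.57 94.0 0.92 z 6.34 lat -0.61
22.99 96.0 1.32 z 6.4 lat -0.83
23.41 98.0 0.98 z 6.78 lat -0.48
23.82 100.0 1.45 z 6.48 lat -0.77
24.24 102.0 1.12 z 6.54 lat -0.67
24.66 104.0 1.33 z 6.23 lat -0.8
25.07 106.0 1.54 z 6.76 lat -0.95
25.49 108.0 3.87 z 9.56 lat -0.68
25.91 108.5 5.86 z 11.82 lat -0.53
26.32 109.0 7.05 z 12.86 lat -0.26
26.74 109.5 8.6 z 13.93 lat -0.74
27.16 110.0 9.11 z 14.26 lat -0.29
27.57 110.5 9.87 z 15.23 lat -0.49
27.99 111.0 11.0 z 15.84 lat -0.29
```

The door is shut and the push has reached 11 N, but the +15 N vertical reading means the hand is bearing down, so part of that push is worktop friction. I'll release, come up slightly, regrip, tare and tap again.

Run:
```python
from push import *
p0=np.array([.401,.112,.0752])
def st(m): 
    s=monitor.observe(); print(m,round(s["time"],2),s["tcp_pos"],s["ft_force"],s["width"])
hand.gripper_to(.5); 
p0[2]=.0775; bot.line_to(list(p0+d*.111),v=.04); f0=force(); st("open")
print("f0",f0)
hand.gripper_to(0,20); st("regrip"); print("after grip",force()-f0)
run.f=3
run(p0,.111,.117,9.5,f0)
```

```text
open 28.87 [0.5024 0.1572 0.0775] [-0.2162  0.5405  0.1425] 0.4982976564350728
f0 [ 0.085   0.1673 -0.0473]
regrip 29.18 [0.5023 0.1572 0.0775] [-0.4055 -0.2926 -0.2931] 0.4265683103113925
after grip [-0.4035 -0.2201  0.2566]
29.77 111.5 4.89 z 4.89 lat -0.14
30.18 112.0 6.96 z 6.63 lat 0.01
30.6 112.5 9.07 z 8.58 lat -0.04
31.02 113.0 9.62 z 9.66 lat 0.01
```

The push still makes the hand bear down through its own compliance. I'll regrip once more, trim the height to keep Fz near zero, and tap to a clean 11 N or so.

Run:
```python
from push import *
p0=np.array([.401,.112,.0775])
hand.gripper_to(.5); bot.line_to(list(p0+d*.113),v=.04); f0=force()
hand.gripper_to(0,20); s=.113
while s<.1175:
    s+=.0004; bot.line_to(list(p0+d*s),v=.04); f=force()-f0
    for _ in range(2):
        if f[2]<2: break
        p0[2]+=f[2]*.00006; bot.line_to(list(p0+d*s),v=.04); f=force()-f0
    F=-f@d; t=monitor.observe()["time"]
    print(round(t,2),round(s*1e3,1),"F",round(F,2),"z",round(f[2],2),"zc",round(p0[2],5))
    if F>10.5 or t>41: break
```

```text
33.46 113.4 F 3.5 z -0.84 zc 0.07786
33.88 113.8 F 5.02 z -0.53 zc 0.07786
34.29 114.2 F 6.28 z 0.73 zc 0.07786
34.71 114.6 F 7.05 z 1.98 zc 0.07786
35.54 115.0 F 7.28 z 1.2 zc 0.078
35.96 115.4 F 8.33 z 1.91 zc 0.078
36.79 115.8 F 7.92 z 0.67 zc 0.07817
37.62 116.2 F 8.46 z 0.71 zc 0.07829
38.04 116.6 F 9.27 z 1.4 zc 0.07829
38.88 117.0 F 9.21 z 1.45 zc 0.07842
39.29 117.4 F 9.02 z 1.62 zc 0.07842
40.12 117.8 F 10.15 z 1.35 zc 0.07856
```

A clean 10 N push with almost no downward load falls inside the 9–14 N window. I'll let go, draw straight back and check.

Run:
```python
from push import *
import cv2
hand.gripper_to(1.0)
bot.line_to([.401+d[0]*.02,.112+d[1]*.02,.080],v=.12)
bot.line_to([.401+d[0]*.0,.112,.13],v=.12)
s=monitor.observe(); print(s["time"],s["tcp_pos"],s["ft_force"])
D=optics.read_camera("side"); cv2.imwrite("pics/s3.png",D["frame"][:,:,::-1])
cv2.imwrite("pics/c3.png",cv2.resize(cv2.imread("pics/s3.png")[130:310,190:380],None,fx=3.3,fy=3.3,interpolation=cv2.INTER_CUBIC))
```

```text
42.7583 [0.4013 0.1121 0.1299] [-0.2206 -0.3475 -0.5411]
```

View pics/c3.png

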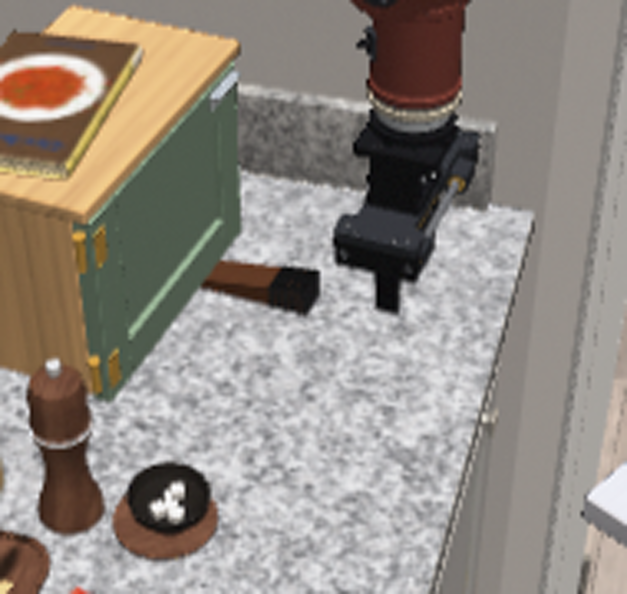

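The door is shut flush, the wedge sits square and flat under its free half (entering near crop (205,275)), the gripper is clear, and the bystanders haven't moved.

```bash
python3 -c "
from cell import bot
print(bot.finish_job())"
```

```text
the job is handed in; nothing more can be done
None
```

I handed the job in at about 43 s on the robot's clock, and the final picture shows the door shut and the wedge square under its free half after a last push of about 10 N; no verdict was returned.

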